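# Clamp a taper tool holder in the presetting station

## Task

Take the tool holder with the thick plain cylindrical nose out of the rack and seat it fully home, upright, in the spindle of the presetting station, its two flange slots over the spindle's drive dogs. Then, with the holder seated, push the clamp selector in and turn it clockwise to the very next position (pointer to the two pips), and let it spring fully out again to lock. Leave the other tool holder and the things lying about where they are.

Things in the scene. Friction and masses are not known exactly. Their poses are not given: they have to be found in the camera images.
- holder: tool holder to clamp, steel, 0.55 kg, 114 mm long, hung in the rack by its flange. Origin: centre of flange underside, z up its axis. Below: taper 48 mm long (31 mm dia, 17 at the tip). Above: flange 50 mm dia, 16 thick, with open drive slots on its +x and -x sides (15 mm wide, from the rim to 16.5 mm from the axis, full thickness); then a plain nose 40 mm dia up to 66 mm. Same turned half round
- holder_grip (a point): on the holder's axis, 43 mm above the flange underside: where to grip the nose (40 mm wide from any side)
- rack: grey block 220 (x) x 85 x 65 mm high, fixed; two pockets 37 mm dia, 55 mm deep, open at the top at x = -55 and +55 mm; origin under its centre. The flanges rest on its top; either holder may be in either pocket
- station: green presetting station, a fixed block 170 (x) x 300 (y) x 100 mm high, origin under its centre, its front is its -x side. On top: the spindle at y = +85 mm and the clamp selector at y = -85 mm
- spindle_mouth (a point): centre of the spindle's annular nose face, 8 mm above the block's top; axes as the station's. Face 53 mm outer dia, mouth 33 mm dia, narrowing downward around the taper with about 1 mm to spare all round. When seated, the holder's origin is at this point, its flange underside on the face
- dogs_top (a point): on the spindle axis, 7 mm above the nose face, level with the tops of the two opposite drive dogs (11 mm wide, 18 to 27 mm from the axis). A flange not lined up rests on them. The dogs' line lies within 0.7 rad of the station's x axis, angle not reported: see it, or press lightly (5 to 12 N) and turn the holder until it drops. Spindle stiff: 0.4 N m, turns to 1 rad either way
- selector_push (a joint): how far the selector is pushed in (down), m: 0 fully out, 0.012 fully in. A spring pushes it out: 8 N to start, 15 N fully in. Out, pins lock it in its position; it turns only when pushed in at least 0.010. Let go within about 0.1 rad of a position it springs out and centres itself
- selector_turn (a joint): angle of the selector, rad, growing clockwise seen from above: 0 first position (one pip, the start), 1.047 second (two pips, pointer straight to the station's front, -x), 2.094 third. Some 0.12 rad of play in each; it turns easily (under 0.1 N m) when pushed in
- selector_grip (a point): on the selector's vertical axis, 14 mm below the top of its bar grip (black bar 70 mm long, 18 wide, 36 tall, upright sides, on a 68 mm disc; the bar's top is 65 mm above the block). x along the bar toward the pointed end, z up. Moves down with the push. Pinch the bar across its 18 mm width
- collet_chuck: the other tool holder in the rack: same taper and a plain unslotted 50 mm flange, but a slim long nose (26 mm, ending in a 34 mm nut, 82 mm above the flange underside). Origin: centre of the flange underside. Bystander
- screwdriver: loose screwdriver, 200 mm long, lying on the table; bystander
- spanner: loose spanner, 180 mm long, lying flat; bystander
- spray_can: upright can, 66 mm dia, 180 mm high; origin under its base; bystander
- valve_block: aluminium block 90 x 70 x 60 mm with a brass plug on top; bystander
- grease_jar: jar 76 mm dia, 75 mm high; bystander
- wood_block: wooden block 160 x 70 x 45 mm; bystander
- parts_cup: steel bowl 80 mm dia, 70 mm high; bystander
Mind the look-alikes: they are no part of the job. Leave any blue look-alike of the holder alone.

How it is judged:
By the outcome, as a careful person would: the job done as asked, in the order asked, and still so for the second after the job is handed in, with the robot touching nothing.
It also fails if it takes over 54 s, if anything falls off the work surface, if the arm or the gripper's body presses on something with over 40 N, if the wrist force passes 120 N, or if a joint passes its speed limit or range.

## Robot

A 6-joint arm with a two-finger parallel gripper is mounted at the origin on the work surface. World frame = base frame: x ahead of the robot, y to its left, z up, the work surface at z = 0. Lengths are in m, angles in rad, forces in N, time in s.
With the tool pointing down it reaches from about 0.225 to 0.875 m from the base axis. Payload 3.4 kg.
Tool frame: the origin (TCP) lies between the finger pads; the fingertips stand 8 mm ahead of it and the grasp point (between the pads) lies 11 mm behind it; z points along the fingers, y is the line along which they close (so a half turn about z gives the same grasp; the last joint's range is limited). The gripper opens to 85 mm and grips with 20 to 120 N. Pads are 22 mm wide; open, the fingers measure 114 mm over their backs; the gripper's body (76 mm by 85 mm) begins 54 mm behind the grasp point. The pads swing forward as they close: fully open they stand 13 mm farther back than shut.
Start: joints at [1.212, 0.276, 1.505, -0, 1.361, -0.121], TCP at [0.135, 0.559, 0.239] pointing down, gripper open.
Joint ranges: [-2.89, 2.89], [-0.75, 2.08], [0.22, 2.7], [-1.18, 4.32], [0.11, 2.71], [-2.7, 2.7]. Speed limits (rad/s): [2.57, 2.57, 3.14, 3.14, 3.14, 3.14].

## Interface

Orientations are given as a unit quaternion [w, x, y, z].
In Python, from rig import manip, optics, finder gives the robot as it stands.
- The arm moves only by the tool servo_tool, never from a script. Its argument "increments" is a list of rows, each a list of 7 numbers: the shift along the tool's x, y, z in cm, then the turn, a rotation vector about the tool's x, y, z in degrees, then the closure, from -1 (fully open) to 1 (shut). In form: [[x, y, z, rx, ry, rz, gripper], ...]. A call has exactly 5 rows; each row shifts and turns the commanded pose from where the row before left it, along the tool's axes as they then stand; what a row does not reach is not made up. A row lasts 1/10 s, in which the tool goes at most 50 mm and 8.59 degrees, less where a joint would pass 70% of its speed; a pose out of reach is approached as far as the arm can. A call is refused whole if a number of a shift passes 5 or a number of a turn 8.59, either way. A call with a gripper value outside its range is refused whole. The fingers move at their own pace and stop on an object; "squeeze" is the grip in N (left out, the last holds). Time passes only in rows, so rows that do not move let the fingers close, or fill a call up. It gives the time, the measured TCP pose, the force, the opening and the grip force at its end, in the units of the state.
- manip.get_state(): the state, without advancing time (a new reading comes with each control period).
- optics.get_image(name): name is "scene" or "top" or "wrist"; returns the picture (400x640x3 uint8, red, green, blue); there is no depth.
- optics.get_calibration(name): a dict with "fov_y" (degrees; the focal length in pixels is half the picture's height over the tangent of half this angle, whatever the lens; pixels are square), "cx", "cy" (the principal point, pixels), "dist_coeffs" ([k1, k2, p1, p2, k3] as OpenCV has them; the pictures are not rectified), "world_to_cam" (4x4, takes a point from world to camera coordinates). Camera axes: x right, y down, z forward; pixel columns grow to the right and rows downward; lengths in m; the calibration is good to about 2 mm. A picture is of the moment at which its call begins: read the wrist's pose just before it. get_calibration takes no time and is no camera call; for the wrist camera it gives the pose at the moment of the call.
- manip.sign_off(): hands the job in; it is judged then, once.
Trained networks look in the newest picture that a camera, given by its name, has taken for a name from the list of things; names that differ only in an ending like _2 or _b are one class to them, and where a whole thing is asked for, a point or a joint stands for the part that bears it (a point fixed in the world has none). Each returns a list of dicts, best first, with "p" (0 to 1); they miss things now and then, are a little off and sometimes report something else, mostly with a low value. They report only what shows in the picture. A call takes as long as a camera call. They do not tell look-alikes from the thing itself.
- finder.silhouettes(label, camera): "region" (400x640 bool, what is visible of it) and "box" ([centre column, centre row, width, height] in pixels, round what is visible of it).
- finder.tip_of(label, camera): "at" ([column, row] in pixels: a listed point, or the origin of a listed thing).
The state is a dict: "clock": time; "qpos": joint angles; "qd": joint speeds; "effort": joint torques, N m; "position": TCP position; "ee_rot": TCP orientation; "contact_force": force on the tool from outside, world axes, zero at the start; "moment": the same for the moment, N m; "width": finger opening in m; "gripper_force": force on a finger pad.
Only numpy, scipy, OpenCV 4.12 (cv2) and the standard library are available. Lean on these libraries where they do the work, as an engineer would, in place of code of your own. Each camera call takes 0.05 s, during which the arm holds its last target. There are 200 camera calls.

## Working session

There is one attempt and no reset: what is moved stays moved. The work goes in short steps, Python scripts to look and compute and a tool call to move; the robot and the scene stay as the last step left them, time stands still between calls to the robot, and variables do not carry over. Pictures are saved under pics/ and viewed, at most 10 in all, crops included, and the job is handed in when it is done.

Besides the shell and the picture viewer there is one more tool, called after "Call:" as name(argument=value, ...), one argument or row to a line, values as JSON. servo_tool: Moves the arm, as the interface text tells. Its arguments: {"type":"object","properties":{"increments":{"type":"array","items":{"type":"array","items":{"type":"number"}}},"squeeze":{"type":"number"}},"required":["increments"]}

```bash
ls; mkdir -p pics; cat > h.py <<'E'
import numpy as np, cv2
from rig import manip, optics, finder
def cal(n):
    c=optics.get_calibration(n); f=200/np.tan(np.radians(c["fov_y"])/2)
    K=np.array([[f,0,c["cx"]],[0,f,c["cy"]],[0,0,1]]); return K,np.array(c["dist_coeffs"],float),np.array(c["world_to_cam"])
def ray(c,px):
    K,d,T=c; u=cv2.undistortPoints(np.array([[px]],float),K,d)[0,0]
    R=T[:3,:3]; return -R.T@T[:3,3], R.T@np.array([u[0],u[1],1])
def at_z(c,px,z):
    o,r=ray(c,px); return o+r*(z-o[2])/r[2]
def tri(obs):
    A=np.zeros((3,3));b=np.zeros(3)
    for c,px in obs:
        o,r=ray(c,px); r=r/np.linalg.norm(r); P=np.eye(3)-np.outer(r,r); A+=P;b+=P@o
    return np.linalg.solve(A,b)
def proj(c,p):
    K,d,T=c; return cv2.projectPoints(np.array(p,float).reshape(-1,3),cv2.Rodrigues(T[:3,:3])[0],T[:3,3],K,d)[0][:,0]
def snap(n,f):
    im=optics.get_image(n); cv2.imwrite("pics/"+f,im[:,:,::-1]); return im
E
python3 - <<'E'
from h import *
a=snap("scene","s.png");b=snap("top","t.png")
C={n:cal(n) for n in("scene","top")}
for l in["holder","collet_chuck","rack","station","spindle_mouth","selector_grip","holder_grip","spray_can"]:
    for n in C:
        print(l,n,[(np.round(x["at"],1).tolist(),round(x["p"],2)) for x in finder.tip_of(l,n)[:3]])
print(manip.get_state())
E
```

```text
pics
holder scene [([366.6, 167.7], 0.83), ([290.4, 247.3], 0.6), ([391.4, 185.3], 0.55)]
holder top [([228.4, 227.1], 0.86), ([214.6, 309.4], 0.69), ([187.6, 221.1], 0.62)]
collet_chuck scene [([406.6, 207.5], 0.68)]
collet_chuck top [([236.5, 187.3], 0.71)]
rack scene [([397.2, 210.2], 0.67)]
rack top [([238.1, 212.1], 0.71)]
station scene [([291.3, 247.6], 0.97)]
station top [([356.7, 200.8], 0.78)]
spindle_mouth scene [([318.4, 205.3], 0.76), ([338.0, 205.4], 0.34)]
spindle_mouth top [([328.2, 204.4], 0.9)]
selector_grip scene [([259.8, 216.9], 0.56)]
selector_grip top [([396.4, 186.3], 0.74)]
holder_grip scene [([428.2, 169.4], 0.86), ([389.0, 167.3], 0.76), ([369.1, 159.3], 0.61)]
holder_grip top [([184.8, 221.9], 0.93), ([230.0, 275.7], 0.81), ([208.6, 309.3], 0.73)]
spray_can scene [([472.9, 223.7], 0.83), ([320.4, 205.5], 0.72), ([340.6, 205.7], 0.6)]
spray_can top [([176.3, 165.2], 0.74), ([234.2, 188.1], 0.44)]
{'clock': 0.9, 'qpos': array([ 1.21201643e+00,  2.75844073e-01,  1.50490707e+00, -1.25552180e-05,
        1.36069569e+00, -1.20993289e-01]), 'qd': array([ 2.64637877e-05, -2.15211306e-04, -2.97702886e-04, -6.72755092e-04,
        2.32284552e-04, -9.29435004e-04]), 'effort': array([ 1.97831482e-04, -4.16640222e+01, -2.46094680e+01, -2.50283329e-04,
        1.00394232e-04, -1.37319429e-05]), 'position': array([0.13545666, 0.55884158, 0.23935711]), 'ee_rot': array([2.32870390e-05, 1.18612098e-01, 9.92940665e-01, 6.93647975e-05]), 'contact_force': array([-0.41634644,  0.55914662, -0.21415213]), 'moment': array([ 0.02076813, -0.00356324,  0.00305618]), 'gripper_force': 0.0, 'width': 0.08571866167521508}
```

```bash
python3 - <<'E'
import cv2
a=cv2.imread("pics/s.png");b=cv2.imread("pics/t.png")
cv2.imwrite("pics/s2.png",cv2.resize(a[120:320,210:530],None,fx=2.5,fy=2.5,interpolation=cv2.INTER_CUBIC))
cv2.imwrite("pics/t2.png",cv2.resize(b[130:330,130:450],None,fx=2.5,fy=2.5,interpolation=cv2.INTER_CUBIC))
E
```

```text
(no output)
```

View pics/s2.png

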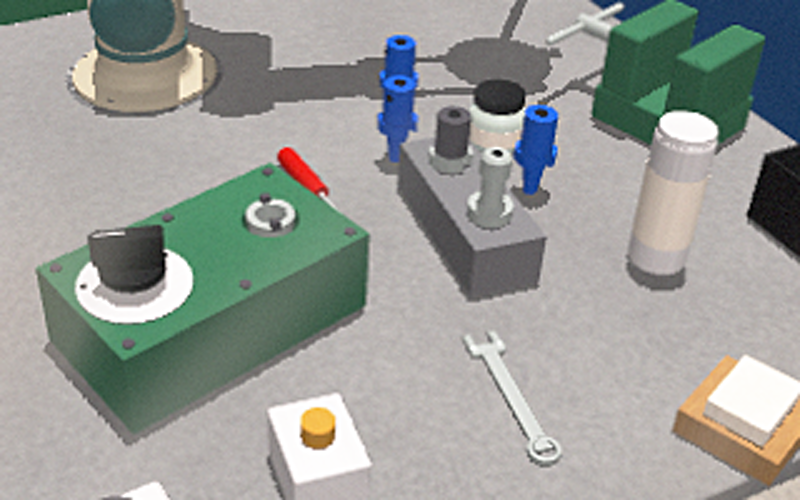

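View pics/t2.png

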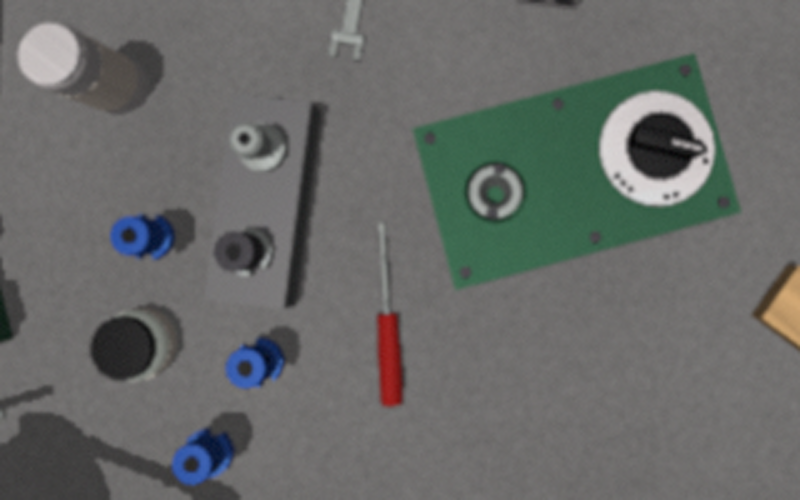

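The top view shows five candidates. At full-image pixels they are:
- a dark thick plain nose in the rack at (226,230)
- a slim silver nose in the rack at (230,188)
- three blue look-alikes at (183,224), (229,277) and (208,314)

The dark one at scene (391,172) fits: it sits in the rack and is thick and not blue. In the top view, the spindle is at about (328,207), and the selector at (394,188) points at the single pip.

```bash
python3 - <<'E'
from h import *
from scipy.optimize import least_squares
C={n:cal(n) for n in("scene","top")}
t=lambda p:(np.array(p)+.5)/2.5-.5+[130,130]; s=lambda p:(np.array(p)+.5)/2.5-.5+[210,120]
T=[(415,128),(695,55),(740,212),(457,288)]
for p in T: print("st corner",at_z(C["top"],t(p),.1).round(4))
for p in [(40,268),(275,163),(368,235),(128,352)]: print("scene",at_z(C["scene"],s(p),.1).round(4))
print("spindle",at_z(C["top"],t((495,192)),.108),at_z(C["scene"],s((271,214)),.108))
print("dogs",at_z(C["top"],t((497,172)),.115),at_z(C["top"],t((491,212)),.115))
print("sel",at_z(C["top"],t((661,145)),.165),at_z(C["top"],t((706,150)),.165))
print("holder top",tri([(C["top"],t((239,251))),(C["scene"],s((454,114)))]),at_z(C["top"],t((239,251)),.131))
print("chuck top",tri([(C["top"],t((245,138))),(C["scene"],s((496,156)))]))
for p in [(230,97),(310,103),(288,305),(208,300)]: print("rack",at_z(C["top"],t(p),.065))
for p in [(380,230),(400,403)]: print("screwdr",at_z(C["top"],t(p),.01))
for p in [(51,54),]: print("can",at_z(C["top"],t(p),.18))
for p in [(124,348)]: print("jar",at_z(C["top"],t(p),.075))
for p in [(245,367),(130,236),(192,464)]: print("blue",at_z(C["top"],t(p),.11))
E
```

```text
st corner [0.5908 0.0696 0.1   ]
st corner [ 0.6671 -0.2168  0.1   ]
st corner [ 0.5061 -0.26    0.1   ]
st corner [0.429  0.0258 0.1   ]
scene [ 0.5101 -0.2594  0.1   ]
scene [0.4329 0.0302 0.1   ]
scene [0.5942 0.0677 0.1   ]
scene [ 0.6619 -0.2114  0.1   ]
spindle [ 0.52518995 -0.01202207  0.108     ] [ 0.53004849 -0.01470522  0.108     ]
dogs [ 0.54470925 -0.0139387   0.115     ] [ 0.50480261 -0.00807842  0.115     ]
sel [ 0.56640003 -0.16867685  0.165     ] [ 0.56179223 -0.21132349  0.165     ]
holder top [0.465432   0.24039547 0.13070658] [0.46483534 0.23889561 0.131     ]
chuck top [0.57436172 0.2311457  0.14250367]
rack [0.62865378 0.27071588 0.065     ]
rack [0.62213777 0.18455345 0.065     ]
rack [0.40890603 0.20388051 0.065     ]
rack [0.41336085 0.28876904 0.065     ]
screwdr [0.48911466 0.11481759 0.01      ]
screwdr [0.29994888 0.09089621 0.01      ]
can [0.65124212 0.41319844 0.18      ]
jar [0.36317863 0.37364539 0.075     ]
blue [0.34961317 0.23627401 0.11      ]
blue [0.47919673 0.35676389 0.11      ]
blue [0.25311444 0.28812824 0.11      ]
```

Call:
servo_tool(
  increments=[
    [-3.96,-2.32,0,0,0,0,-1],
    [-3.96,-2.32,0,0,0,0,-1],
    [-3.96,-2.32,0,0,0,0,-1],
    [-3.96,-2.32,0,0,0,0,-1],
    [-3.96,-2.32,0,0,0,0,-1],
  ],
)

```text
clock: 1.4
position: [0.3016, 0.3982, 0.2395]
ee_rot: [0.0, 0.118, 0.993, 0.0]
contact_force: [0.4, 0.4, -0.6]
width: 0.0853
gripper_force: 0.0
```

Call:
servo_tool(
  increments=[
    [-3.96,-2.32,0,0,0,0,-1],
    [-3.96,-2.32,0,0,0,0,-1],
    [-3.96,-2.32,0,0,0,0,-1],
    [-3.96,-2.32,0,0,0,0,-1],
    [-3.96,-2.32,0,0,0,0,-1],
  ],
)

```text
clock: 1.9
position: [0.4669, 0.2386, 0.2396]
ee_rot: [0.0, 0.119, 0.993, 0.0]
contact_force: [0.3, 0.7, 0.3]
width: 0.0853
gripper_force: 0.0
```

```bash
python3 - <<'E'
from h import *
s=manip.get_state(); print(s["clock"],s["position"],s["ee_rot"],s["qpos"])
c=cal("wrist"); im=snap("wrist","w1.png")
for l in["holder","holder_grip","collet_chuck"]:
    print(l,[(np.round(x["at"],1).tolist(),round(x["p"],2)) for x in finder.tip_of(l,"wrist")[:3]])
print(proj(c,[[.465,.24,.131],[.465,.24,.081],[.574,.231,.147]]))
print(c[2].round(3).tolist())
E
```

```text
1.9 [0.46685443 0.23861719 0.23955606] [2.84735792e-04 1.18720055e-01 9.92927681e-01 2.97962676e-04] [ 3.39551478e-01  1.98909114e-01  1.61001978e+00  2.90538150e-04
  1.33188934e+00 -9.93312031e-01]
holder [([436.2, 164.6], 0.73), ([324.1, 178.6], 0.65), ([283.0, 56.5], 0.56)]
holder_grip [([278.3, 49.8], 0.88), ([326.3, 192.0], 0.84), ([453.4, 172.4], 0.77)]
collet_chuck [([338.7, 283.5], 0.56)]
[[320.69961096 199.0971033 ]
 [320.34776532 184.30063326]
 [341.78150356 335.38243024]]
[[0.235, 0.972, 0.0, -0.341], [0.935, -0.226, 0.271, -0.418], [0.264, -0.063, -0.962, 0.271], [0.0, 0.0, 0.0, 1.0]]
```

View pics/w1.png

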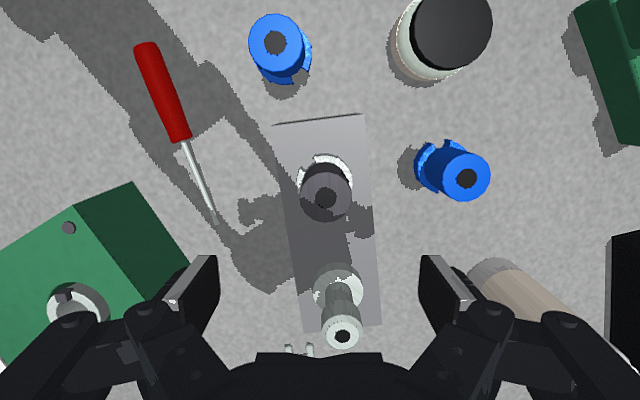

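The wrist view shows the dark holder with its nose top at about (326,198) and its flange behind it. There seems to be a slot near (305,166), so I'm enlarging that area to confirm.

```bash
python3 - <<'E'
from h import *
a=cv2.imread("pics/w1.png")
cv2.imwrite("pics/w1c.png",cv2.resize(a[140:240,270:390],None,fx=6,fy=6,interpolation=cv2.INTER_CUBIC))
c=cal("wrist"); print(at_z(c,(326,198),.131), c[0][0,0])
E
```

```text
[0.46403947 0.24486006 0.131     ] 336.80396606319886
```

View pics/w1c.png

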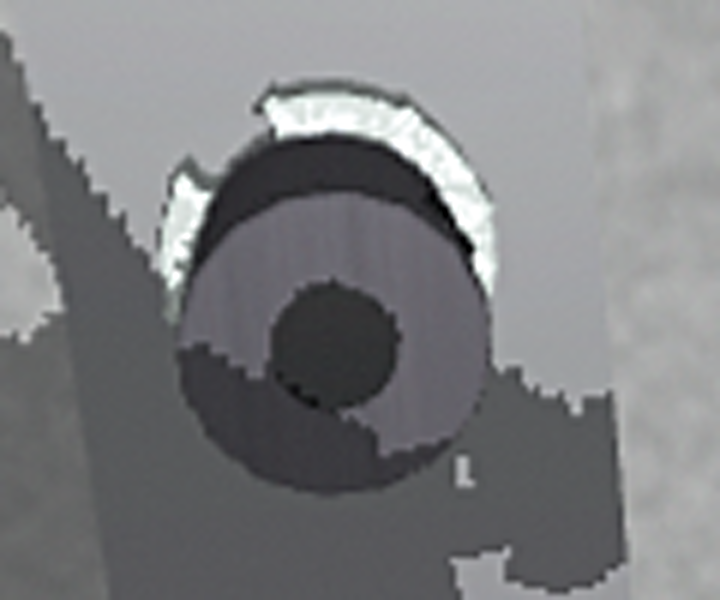

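The crop confirms it: thick plain dark nose with its centre at (325.8,197), and a flange slot between the rim corners (301.5,167.5) and (313.6,156.6).

```bash
python3 - <<'E'
from h import *
c=cal("wrist"); f=lambda p:(np.array(p)+.5)/6-.5+[270,140]
ctr=at_z(c,f((335,342)),.131); print(ctr)
a=at_z(c,f((188,165)),.081);b=at_z(c,f((262,102)),.081)
# circle fit of flange outer rim visible
R=np.array([at_z(c,f(p),.081)[:2] for p in[(165,235),(188,163),(262,95),(335,85),(405,100),(460,155),(492,215)]])
A=np.c_[2*R,np.ones(len(R))];s=np.linalg.lstsq(A,(R**2).sum(1),rcond=None)[0];print("rim",s[:2],np.sqrt(s[2]+s[:2]@s[:2]))
m=(a+b)/2; print(a,b,np.linalg.norm(a-b)); 
for o in(ctr,s): print(np.arctan2(*(m[:2]-o[:2])[::-1]))
d=b-a; print("perp",np.arctan2(d[1],d[0])+np.pi/2)
E
```

```text
[0.4628715  0.24469083 0.131     ]
rim [0.46160823 0.24495828] 0.02424604100129496
[0.44476056 0.22787896 0.081     ] [0.43836439 0.24063755 0.081     ] 0.014272098774141952
-2.686311752306962
-2.651287683696343
perp 3.6062976644302345
```

Call:
servo_tool(
  increments=[
    [0.36,0.26,3,0,0,0,-1],
    [0,0,4,0,0,0,-1],
    [0,0,3.5,0,0,0,-1],
    [0,0,2.5,0,0,0,-1],
    [0,0,1.2,0,0,0,-1],
  ],
  squeeze=60,
)

```text
clock: 2.6
position: [0.4599, 0.2442, 0.0952]
ee_rot: [-0.002, 0.118, 0.993, -0.001]
contact_force: [-0.4, -0.3, 1.0]
width: 0.0851
gripper_force: 0.0
```

Call:
servo_tool(
  increments=[
    [0,0,0,0,0,0,1],
    [0,0,0,0,0,0,1],
    [0,0,0,0,0,0,1],
    [0,0,0,0,0,0,1],
    [0,0,0,0,0,0,1],
  ],
  squeeze=60,
)

```text
clock: 3.1
position: [0.4639, 0.2443, 0.0991]
ee_rot: [0.001, 0.119, 0.993, 0.001]
contact_force: [-0.6, 2.0, 6.6]
width: 0.0387
gripper_force: 60.0
```

Call:
servo_tool(
  increments=[
    [0,0,-1,0,0,0,1],
    [0,0,-2.5,0,0,0,1],
    [0,0,-3.5,0,0,0,1],
    [0,0,-3,0,0,0,1],
    [0,0,-2,0,0,0,1],
  ],
)

```text
clock: 3.6
position: [0.463, 0.2433, 0.2195]
ee_rot: [0.001, 0.119, 0.993, 0.0]
contact_force: [-0.4, 0.7, -4.3]
width: 0.0388
gripper_force: 61.3
```

Call:
servo_tool(
  increments=[
    [-1.78,-3.53,0,0,0,0,1],
    [-1.78,-3.53,0,0,0,0,1],
    [-1.78,-3.53,0,0,0,0,1],
    [-1.78,-3.53,0,0,0,0,1],
    [0,0,0,0,0,0,1],
  ],
)

```text
clock: 4.1
position: [0.4993, 0.0845, 0.2171]
ee_rot: [0.0, 0.121, 0.993, -0.002]
contact_force: [-1.3, 0.5, -5.4]
width: 0.0384
gripper_force: 62.4
```

```bash
python3 - <<'E'
from h import *
s=manip.get_state(); print(s["clock"],s["position"],s["ee_rot"],s["contact_force"],s["moment"],s["width"])
c=cal("wrist"); im=snap("wrist","w2.png")
p=proj(c,[[.526,-.013,.108]])[0]; print(p)
for l in["spindle_mouth","dogs_top","selector_grip","holder","holder_grip"]:
    print(l,[(np.round(x["at"],1).tolist(),round(x["p"],2)) for x in finder.tip_of(l,"wrist")[:3]])
x,y=(p-[40,40]).astype(int);x=max(x,0);y=max(y,0);print(x,y)
a=cv2.resize(im[y:y+80,x:x+80],(480,480),interpolation=cv2.INTER_CUBIC)
b=cv2.resize(im,(768,480))[:, 448:]
cv2.imwrite("pics/w2c.png",np.hstack([a,b])[:,:,::-1])
E
```

```text
4.1 [0.49928612 0.08448732 0.21709164] [ 8.66561942e-05  1.21030281e-01  9.92646739e-01 -2.02856227e-03] [-1.2987113   0.5370338  -5.36461323] [ 0.0969902   0.05124367 -0.02183829] 0.03839906230795423
[209.4003547  260.93968772]
spindle_mouth [([210.0, 263.1], 0.89)]
dogs_top [([207.7, 264.3], 0.74)]
selector_grip [([12.3, 378.1], 0.95)]
holder [([319.4, 241.3], 0.96), ([609.1, 96.1], 0.56), ([464.8, 156.0], 0.37)]
holder_grip [([321.0, 280.9], 0.81), ([629.8, 235.4], 0.27)]
169 220
```

View pics/w2c.png

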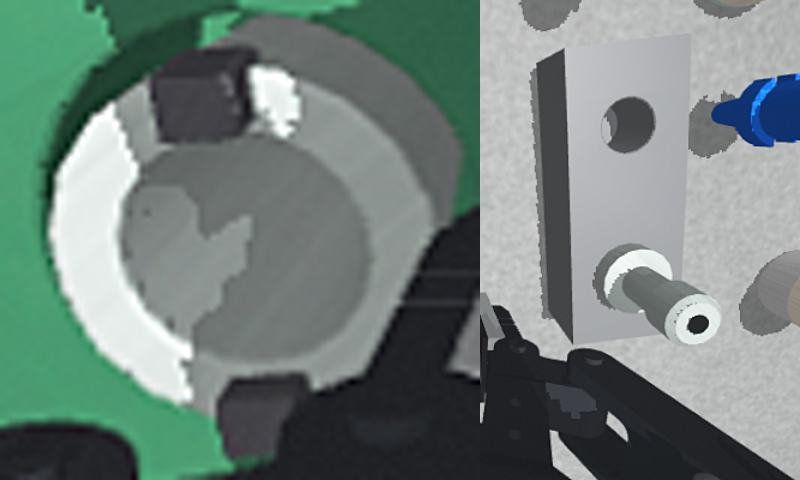

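The left part of the crop shows the spindle with its mouth centre at about (209.8,261.3), as predicted. The upper dog is at about (202,236) and the lower one at about (213,288). The right part shows the pocket empty and the collet chuck undisturbed. Next I fit the centre and the dog angle.

```bash
python3 - <<'E'
from h import *
c=cal("wrist"); im=cv2.imread("pics/w2.png").astype(int)
f=lambda p:(np.array(p)+.5)/6-.5+[169,220]
for p in[(122,248),(372,248),(245,137),(245,361)]: print(at_z(c,f(p),.108).round(4))
g=im.sum(2); sat=im.max(2)-im.min(2)
m=np.zeros(g.shape,bool); r=slice(228,245); cs=slice(192,211); m[r,cs]=(g[r,cs]<210)&(sat[r,cs]<25)
print(m.sum())
best=[]
for dx in np.arange(-.004,.0041,.001):
 for dy in np.arange(-.004,.0041,.001):
  for th in np.arange(-.6,.5,.03):
   o=np.array([.526+dx,-.013+dy]); e=np.array([np.cos(th+np.pi),np.sin(th+np.pi)]); n=np.array([-e[1],e[0]])
   P=[[*(o+e*a+n*b),z] for a in(.018,.027) for b in(-.0055,.0055) for z in(.108,.115)]
   h=cv2.convexHull((proj(c,P)*16).round().astype(np.int32)); k=np.zeros(g.shape,np.uint8); cv2.fillConvexPoly(k,h,1,shift=4); k=k>0
   best.append(((k&m).sum()/(k|m).sum(),th,dx,dy))
best.sort(reverse=True); print(np.round(best[:6],3))
print([np.round(max(b for b in best if abs(b[1]-t)<.02),3).tolist() for t in np.arange(-.6,.5,.12)])
b0=[b for b in best if abs(b[2])<.0015 and abs(b[3])<.0015][:4];print(np.round(b0,3))
E
```

```text
[ 0.5215 -0.0223  0.108 ]
[0.5291 0.0103 0.108 ]
[ 0.5102 -0.0011  0.108 ]
[ 0.5412 -0.0117  0.108 ]
193
[[ 0.691 -0.33  -0.003  0.002]
 [ 0.687 -0.24  -0.002  0.004]
 [ 0.686 -0.3   -0.003  0.003]
 [ 0.681 -0.27  -0.002  0.004]
 [ 0.679 -0.33  -0.003  0.003]
 [ 0.665 -0.21  -0.002  0.004]]
[[0.581, -0.6, -0.004, -0.003], [0.645, -0.48, -0.004, 0.0], [0.656, -0.36, -0.003, 0.002], [0.687, -0.24, -0.002, 0.004], [0.471, -0.12, -0.002, 0.004], [0.318, 0.0, -0.001, 0.004], [0.203, 0.12, 0.0, 0.004], [0.099, 0.24, -0.001, 0.004], [0.019, 0.36, 0.0, 0.004], [0.0, 0.48, 0.004, 0.004]]
[[ 0.528 -0.36  -0.001  0.001]
 [ 0.517 -0.39  -0.001  0.001]
 [ 0.508 -0.33  -0.001  0.001]
 [ 0.498 -0.39  -0.001  0.   ]]
```

The arm was still settling when that picture was taken, so I'll repeat it now that it is at rest.

```bash
cat > fit.py <<'E'
from h import *
s=manip.get_state(); print(s["clock"],s["position"],s["ee_rot"])
c=cal("wrist"); im=snap("wrist","w3.png")[:,:,::-1].astype(int)
np.savez("w3.npz",K=c[0],d=c[1],T=c[2])
x=finder.tip_of("spindle_mouth","wrist"); print("net",x[0]["at"],at_z(c,x[0]["at"],.108))
x=finder.tip_of("dogs_top","wrist"); print("net",x[0]["at"],at_z(c,x[0]["at"],.115))
print("hold",[(i["at"],i["p"]) for i in finder.tip_of("holder","wrist")[:1]])
# rectified top views of spindle at face height and dog height
for z in(.108,.115):
    N=320; u=np.linspace(.04,-.04,N); P=np.array([[.526+a,-.011+b,z] for a in u for b in u])
    mp=proj(c,P).reshape(N,N,2).astype(np.float32)
    v=cv2.remap(im.astype(np.uint8),mp[...,0],mp[...,1],cv2.INTER_CUBIC)
    v=cv2.resize(v,(400,400)); 
    for k in range(0,400,50): v[k,::4]=(0,0,255); v[::4,k]=(0,0,255)
    cv2.imwrite(f"pics/r{int(z*1000)}.png",v)
cv2.imwrite("pics/r.png",np.hstack([cv2.imread("pics/r108.png"),cv2.imread("pics/r115.png")]))
E
python3 fit.py
```

```text
4.4 [0.49816144 0.09040491 0.21717961] [-3.74805602e-04  1.17935607e-01  9.93021161e-01  1.62260314e-04]
net [203.1, 260.5] [ 0.52373854 -0.01107691  0.108     ]
net [199.5, 269.7] [ 0.52791038 -0.01308018  0.115     ]
hold [([601.9, 99.3], 0.72)]
```

View pics/r.png

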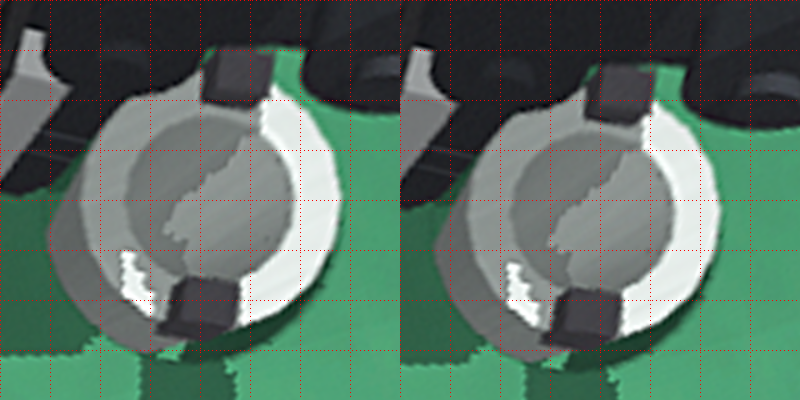

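Call:
servo_tool(
  increments=[
    [-1.66,-3.14,0,0,0,0,1],
    [-1.66,-3.14,0,0,0,0,1],
    [-1.66,-3.14,0,0,0,0,1],
    [0,0,0,0,0,7,1],
    [0,0,0,0,0,7,1],
  ],
)

```text
clock: 5.1
position: [0.5252, -0.0146, 0.2171]
ee_rot: [-0.0, 0.242, 0.97, 0.0]
contact_force: [0.2, 1.2, -4.1]
width: 0.0385
gripper_force: 63.0
```

Call:
servo_tool(
  increments=[
    [0,0,0,0,0,7,1],
    [0,0,0,0,0,7,1],
    [0,0,0,0,0,7,1],
    [0,0,0,0,0,0,1],
    [0,0,0,0,0,0,1],
  ],
)

```text
clock: 5.6
position: [0.5249, -0.0135, 0.2173]
ee_rot: [-0.0, 0.41, 0.912, 0.0]
contact_force: [-0.2, 0.0, -4.4]
width: 0.0388
gripper_force: 63.0
```

```bash
python3 - <<'E'
from h import *
s=manip.get_state(); print(s["clock"],s["position"],s["ee_rot"],s["contact_force"],s["moment"],s["width"],s["qpos"])
C={n:cal(n) for n in("scene","top")}
for n in C: optics.get_image(n)
o=[]
for l in["holder","holder_grip"]:
    o=[]
    for n in C:
        for x in finder.tip_of(l,n)[:5]: print(l,n,np.round(x["at"],1),round(x["p"],2), proj(C[n],s["position"]-[0,0,.034 if l=="holder" else -.009]).round(1))
E
```

```text
5.6 [ 0.52491782 -0.01349542  0.21727745] [-4.31136062e-05  4.10319301e-01  9.11941921e-01  4.76699399e-05] [-0.18777952  0.04717474 -4.43153943] [-0.00485273 -0.02282559 -0.00601144] 0.03878984001428184 [-1.58337732e-01  2.14821370e-01  1.64586147e+00  1.19550509e-04
  1.28096812e+00 -8.83559891e-01]
holder scene [420.4 182.5] 0.83 [[317.3 180.5]]
holder scene [317.5 181.3] 0.79 [[317.3 180.5]]
holder scene [368.9 154.1] 0.7 [[317.3 180.5]]
holder scene [366.2 166.1] 0.64 [[317.3 180.5]]
holder top [231. 274.] 0.84 [[328.5 204.5]]
holder_grip scene [370.4 162.4] 0.87 [[317.  166.1]]
holder_grip scene [314.4 165.8] 0.81 [[317.  166.1]]
holder_grip scene [424.7 168.9] 0.69 [[317.  166.1]]
holder_grip scene [372.1 142.3] 0.46 [[317.  166.1]]
holder_grip scene [318.4 205.1] 0.22 [[317.  166.1]]
holder_grip top [181.4 224.1] 0.73 [[328.6 203.1]]
holder_grip top [229.1 274.2] 0.68 [[328.6 203.1]]
holder_grip top [210.5 309.9] 0.59 [[328.6 203.1]]
holder_grip top [400.  187.7] 0.32 [[328.6 203.1]]
```

Call:
servo_tool(
  increments=[
    [0.05,0.05,2,0,0,0,1],
    [0,0,2,0,0,0,1],
    [0,0,1.5,0,0,0,1],
    [0,0,0.7,0,0,0,1],
    [0,0,0.2,0,0,0,1],
  ],
)

```text
clock: 6.4
position: [0.5246, -0.0131, 0.1526]
ee_rot: [-0.001, 0.412, 0.911, -0.0]
contact_force: [-0.8, -0.2, -5.0]
width: 0.0386
gripper_force: 63.2
```

Call:
servo_tool(
  increments=[
    [0,0,0.2,0,0,0,1],
    [0,0,0.2,0,0,0,1],
    [0,0,0.2,0,0,0,1],
    [0,0,0,0,0,0,1],
    [0,0,0,0,0,0,1],
  ],
)

```text
clock: 6.9
position: [0.5251, -0.0131, 0.1475]
ee_rot: [0.0, 0.412, 0.911, 0.0]
contact_force: [0.1, -0.6, -4.1]
width: 0.0386
gripper_force: 63.2
```

Call:
servo_tool(
  increments=[
    [0,0,0.2,0,0,0,1],
    [0,0,0.15,0,0,0,1],
    [0,0,0.1,0,0,0,1],
    [0,0,0.1,0,0,0,1],
    [0,0,0,0,0,0,1],
  ],
)

```text
clock: 7.4
position: [0.5249, -0.013, 0.1422]
ee_rot: [0.0, 0.412, 0.911, 0.0]
contact_force: [-1.9, 0.4, -0.9]
width: 0.0387
gripper_force: 63.7
```

Call:
servo_tool(
  increments=[
    [0,0,0.1,0,0,0,1],
    [0,0,0.1,0,0,0,1],
    [0,0,0,0,0,0,1],
    [0,0,0,0,0,0,1],
    [0,0,0,0,0,0,1],
  ],
)

```text
clock: 7.9
position: [0.5249, -0.013, 0.1421]
ee_rot: [0.001, 0.412, 0.911, 0.0]
contact_force: [-4.5, 1.8, 11.4]
width: 0.0385
gripper_force: 64.9
```

Call:
servo_tool(
  increments=[
    [0,0,-0.15,0,0,0,1],
    [0,0,0,0,0,0,-1],
    [0,0,0,0,0,0,-1],
    [0,0,0,0,0,0,-1],
    [0,0,0,0,0,0,-1],
  ],
)

```text
clock: 8.4
position: [0.5253, -0.0132, 0.1412]
ee_rot: [0.0, 0.412, 0.911, 0.0]
contact_force: [0.3, 0.5, 0.7]
width: 0.0853
gripper_force: 0.0
```

Call:
servo_tool(
  increments=[
    [0,0,-2,0,0,0,-1],
    [0,0,-3,0,0,0,-1],
    [0,0,-4,0,0,0,-1],
    [0,0,-2,0,0,0,-1],
    [0,0,0,0,0,0,-1],
  ],
)

```text
clock: 8.9
position: [0.5272, -0.0134, 0.2547]
ee_rot: [0.004, 0.412, 0.911, 0.001]
contact_force: [-0.6, -0.5, -1.1]
width: 0.0853
gripper_force: 0.0
```

```bash
cat > sel.py <<'E'
from h import *
s=manip.get_state(); print(s["clock"],s["position"],s["ee_rot"],s["contact_force"],s["qpos"])
c=cal("wrist"); im=snap("wrist","w4.png")[:,:,::-1]
for l in["holder","holder_grip","selector_grip"]:
    x=finder.tip_of(l,"wrist")[:1]
    z={"holder":.108,"holder_grip":.151,"selector_grip":.151}[l]
    if x: print(l,x[0]["at"],x[0]["p"],at_z(c,x[0]["at"],z))
N=400
def rect(ctr,z,h):
    u=np.linspace(h,-h,N); P=np.array([[ctr[0]+a,ctr[1]+b,z] for a in u for b in u])
    mp=proj(c,P).reshape(N,N,2).astype(np.float32); v=cv2.remap(im,mp[...,0],mp[...,1],cv2.INTER_CUBIC)
    for k in range(0,N,50): v[k,::4]=(0,0,255); v[::4,k]=(0,0,255)
    return v
cv2.imwrite("pics/r4.png",np.hstack([rect((.526,-.013),.124,.04),rect((.57,-.177),.165,.06)]))
E
python3 sel.py
```

```text
8.9 [ 0.52715505 -0.01342857  0.2546861 ] [0.00368323 0.41169514 0.91131357 0.00105596] [-0.56910847 -0.50772229 -1.05203394] [-1.57523308e-01  1.91178720e-01  1.58210470e+00  9.72570562e-05
  1.36064658e+00 -8.79706173e-01]
holder [315.4, 186.5] 0.9 [ 0.5240205  -0.01389475  0.108     ]
holder_grip [317.9, 203.7] 0.86 [ 0.52733752 -0.01460025  0.151     ]
selector_grip [228.9, 370.1] 0.66 [ 0.56906038 -0.17930316  0.151     ]
```

View pics/r4.png

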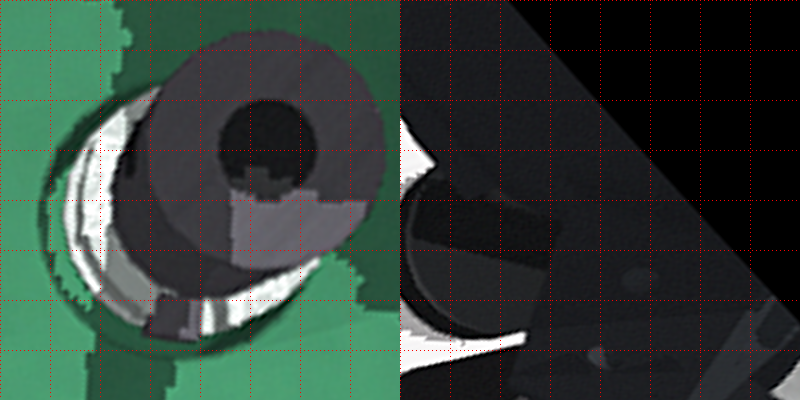

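The view at left shows the flange seated with a dog visible in its slot near (175,318). Next is the selector.

Call:
servo_tool(
  increments=[
    [-3.82,-1.87,0,0,0,0,-1],
    [-3.82,-1.87,0,0,0,0,-1],
    [-3.82,-1.87,0,0,0,0,-1],
    [-3.82,-1.87,0,0,0,0,-1],
    [0,0,0,0,0,8.1,-1],
  ],
)

```text
clock: 9.6
position: [0.5705, -0.1824, 0.2486]
ee_rot: [-0.001, 0.478, 0.878, -0.001]
contact_force: [-0.9, 1.1, -0.1]
width: 0.0854
gripper_force: 0.0
```

Call:
servo_tool(
  increments=[
    [0,0,0,0,0,8.1,-1],
    [0,0,0,0,0,8.1,-1],
    [0,0,0,0,0,8.1,-1],
    [0,0,0,0,0,8.1,-1],
    [0,0,0,0,0,8.1,-1],
  ],
)

```text
clock: 10.1
position: [0.5691, -0.177, 0.2492]
ee_rot: [-0.002, 0.752, 0.659, -0.001]
contact_force: [0.7, -0.2, 0.7]
width: 0.0853
gripper_force: 0.0
```

Call:
servo_tool(
  increments=[
    [0,0,1,0,0,8,-1],
    [0,0,1,0,0,0,-1],
    [0,0,0,0,0,0,-1],
    [0,0,0,0,0,0,-1],
    [0,0,0,0,0,0,-1],
  ],
)

```text
clock: 10.6
position: [0.57, -0.1772, 0.2312]
ee_rot: [-0.0, 0.794, 0.608, 0.0]
contact_force: [-0.6, 0.2, -0.4]
width: 0.0852
gripper_force: 0.0
```

```bash
sed -i 's/w4.png/w5.png/; s/r4.png/r5.png/; s/^cv2.imwrite.*/cv2.imwrite("pics\/r5.png",np.hstack([rect((.57,-.177),.165,.06),cv2.resize(im,(640,400))[:,120:520]]))/' sel.py; python3 sel.py
```

```text
10.6 [ 0.56996048 -0.17724714  0.23124951] [-3.21017699e-05  7.94186741e-01  6.07673776e-01  4.42675456e-05] [-0.6358141   0.16284865 -0.44355156] [-4.18099964e-01  3.13247709e-01  1.47068719e+00  1.10982664e-04
  1.35767170e+00 -1.53583580e-01]
selector_grip [320.2, 211.3] 0.91 [ 0.57117832 -0.17685551  0.151     ]
```

View pics/r5.png

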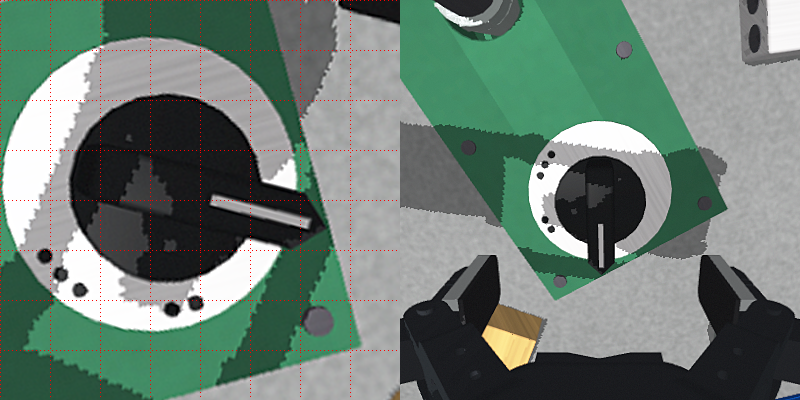

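The selector's bar passes through (212,203) in the rectified view, with its pointer at the single pip at about 256°. The tool is lined up across it, so I descend and grip.

Call:
servo_tool(
  increments=[
    [0,0,2.5,0,0,0,-1],
    [0,0,3,0,0,0,-1],
    [0,0,2,0,0,0,-1],
    [0,0,1.3,0,0,0,-1],
    [0,0,0,0,0,0,-1],
  ],
  squeeze=80,
)

```text
clock: 11.3
position: [0.5689, -0.1768, 0.1417]
ee_rot: [-0.002, 0.795, 0.607, -0.001]
contact_force: [-0.3, 0.5, -0.4]
width: 0.0858
gripper_force: 0.0
```

Call:
servo_tool(
  increments=[
    [0,0,0,0,0,0,1],
    [0,0,0,0,0,0,1],
    [0,0,0,0,0,0,1],
    [0,0,0,0,0,0,1],
    [0,0,0,0,0,0,1],
  ],
  squeeze=80,
)

```text
clock: 11.8
position: [0.5706, -0.1775, 0.1442]
ee_rot: [0.001, 0.795, 0.607, 0.001]
contact_force: [-0.8, 0.5, 1.2]
width: 0.0164
gripper_force: 77.8
```

Call:
servo_tool(
  increments=[
    [0,0,0.4,0,0,0,1],
    [0,0,0.4,0,0,0,1],
    [0,0,0.3,0,0,0,1],
    [0,0,0.2,0,0,0,1],
    [0,0,0,0,0,0,1],
  ],
)

```text
clock: 12.3
position: [0.5706, -0.1775, 0.1329]
ee_rot: [0.001, 0.795, 0.607, 0.001]
contact_force: [-2.2, 0.2, 13.7]
width: 0.0168
gripper_force: 79.8
```

Call:
servo_tool(
  increments=[
    [0,0,0.08,0,0,0,1],
    [0,0,0,0,0,5,1],
    [0,0,0,0,0,7,1],
    [0,0,0,0,0,7,1],
    [0,0,0,0,0,7,1],
  ],
)

```text
clock: 12.8
position: [0.5704, -0.1773, 0.1324]
ee_rot: [0.001, 0.912, 0.411, 0.001]
contact_force: [-3.1, 1.9, 13.5]
width: 0.0165
gripper_force: 79.9
```

Call:
servo_tool(
  increments=[
    [0,0,0,0,0,7,1],
    [0,0,0,0,0,7,1],
    [0,0,0,0,0,7,1],
    [0,0,0,0,0,7,1],
    [0,0,0,0,0,6,1],
  ],
)

```text
clock: 13.3
position: [0.5702, -0.1769, 0.1324]
ee_rot: [0.0, 0.992, 0.126, 0.001]
contact_force: [-3.4, 2.0, 13.9]
width: 0.0167
gripper_force: 79.9
```

Call:
servo_tool(
  increments=[
    [0,0,0,0,0,0,1],
    [0,0,0,0,0,0,1],
    [0,0,0,0,0,0,1],
    [0,0,0,0,0,0,1],
    [0,0,0,0,0,0,1],
  ],
)

```text
clock: 13.8
position: [0.5702, -0.1769, 0.1324]
ee_rot: [0.0, 0.992, 0.128, 0.001]
contact_force: [-3.2, 2.9, 14.2]
width: 0.0169
gripper_force: 79.8
```

Call:
servo_tool(
  increments=[
    [0,0,-0.4,0,0,0,1],
    [0,0,-0.4,0,0,0,1],
    [0,0,-0.4,0,0,0,1],
    [0,0,0,0,0,0,1],
    [0,0,0,0,0,0,1],
  ],
)

```text
clock: 14.3
position: [0.5701, -0.1769, 0.1433]
ee_rot: [-0.0, 0.992, 0.128, 0.001]
contact_force: [-0.6, 1.8, 7.4]
width: 0.0168
gripper_force: 78.8
```

Call:
servo_tool(
  increments=[
    [0,0,0,0,0,0,-1],
    [0,0,0,0,0,0,-1],
    [0,0,0,0,0,0,-1],
    [0,0,0,0,0,0,-1],
    [0,0,0,0,0,0,-1],
  ],
)

```text
clock: 14.8
position: [0.5697, -0.1772, 0.1412]
ee_rot: [-0.0, 0.992, 0.129, -0.0]
contact_force: [0.2, 1.0, -0.0]
width: 0.0852
gripper_force: 0.0
```

Call:
servo_tool(
  increments=[
    [0,0,-2,0,0,0,-1],
    [0,0,-4,0,0,0,-1],
    [0,0,-4,0,0,0,-1],
    [0,0,-1,0,0,0,-1],
    [0,0,0,0,0,0,-1],
  ],
)

```text
clock: 15.3
position: [0.5708, -0.1777, 0.2535]
ee_rot: [0.001, 0.992, 0.129, 0.002]
contact_force: [0.3, 0.3, -0.2]
width: 0.0852
gripper_force: 0.0
```

Call:
servo_tool(
  increments=[
    [0,0,0,0,0,0,-1],
    [0,0,0,0,0,0,-1],
    [0,0,0,0,0,0,-1],
    [0,0,0,0,0,0,-1],
    [0,0,0,0,0,0,-1],
  ],
)

```text
clock: 15.8
position: [0.5697, -0.1772, 0.2508]
ee_rot: [-0.0, 0.992, 0.129, -0.0]
contact_force: [-0.3, 1.1, 0.6]
width: 0.0856
gripper_force: 0.0
```

```bash
sed -i 's/w5.png/w6.png/; s/r5.png/r6.png/' sel.py; sed -i '$d' sel.py; cat >> sel.py <<'E'
S=optics.get_image("scene")[:,:,::-1]; S=cv2.resize(S[150:310,220:380],(400,400),interpolation=cv2.INTER_CUBIC)
cv2.imwrite("pics/r6.png",np.hstack([rect((.57,-.177),.165,.06),S]))
E
python3 sel.py
```

```text
15.8 [ 0.5696882  -0.17715291  0.25080323] [-3.28054784e-04  9.91696810e-01  1.28596643e-01 -4.82884092e-04] [-0.31099993  1.14821159  0.64766022] [-4.18110845e-01  3.03259529e-01  1.43677268e+00  5.88066570e-05
  1.40272656e+00  8.94768082e-01]
holder [120.7, 192.7] 0.65 [ 0.52428609 -0.01309668  0.108     ]
holder_grip [92.5, 207.3] 0.93 [ 0.52480975 -0.01612903  0.151     ]
selector_grip [317.7, 201.9] 0.86 [ 0.57157757 -0.17652053  0.151     ]
```

View pics/r6.png

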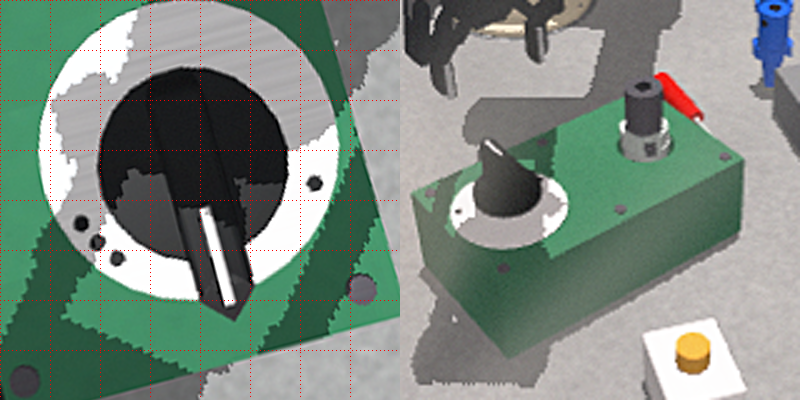

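The pointer now covers the two pips at (235,315), with the one pip at (315,183) and the three pips to its left. The scene view shows the holder upright and seated on the spindle, with the gripper clear of everything.

```bash
python3 -c "
from rig import manip
print(manip.sign_off())"
```

```text
the job is handed in; nothing more can be done
None
```

The job is handed in: the thick-nosed holder is seated upright in the spindle with a drive dog visible in its slot, and the selector is turned to the two pips and was released to spring out, in about 16 s of the 54 s allowed. The hand-in returned no verdict.

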